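# Open the sample drawer of a shielded counter

## Task

Open the grey shielded counter so that the check source in it can be exchanged. With a fingertip, slide the black-knobbed barrel bolt sideways, away from the drawer front, as far as it goes; then hook a fingertip behind the upturned lip of the drawer and draw the drawer gently out to its stop, leaving it open with the blue source still lying in its recess. Pull the lip only from behind: do not pinch it or press on its yellow front face, do not touch the blue source, and leave the other things on the counter and the table where they stand.

Things in the scene. Friction and masses are not known exactly. Their poses are not given: they have to be found in the camera images.
- counter: Grey shielded counter, fixed, 180 x 220 x 76 mm (its x, y, z). Origin: centre of its underside, on the table. Its front face looks along its own -x, 90 mm from the origin; its +y runs along the front towards the bolt; z up. On top an aluminium detector head, 63 mm wide on an 84 mm collar, 25 mm behind the centre, top 142 mm above the table.
- drawer (a joint): Sample drawer, slides out along the counter's -x, m: 0 = closed, 0.090 = out at its stop. Takes about 3 N plus 10 N per m/s; stays where left; gives only 2 mm while the bolt is shot. Its pale aluminium front is 96 mm wide, 4 mm thick, top 55 mm above the table. From it a ledge 64 mm wide, upper face 13 mm above the table, runs 52 mm forward to the lip: a trough open above and at both ends.
- lip_inside (a point): Middle of the top edge of the lip's inner face (the face to hook, which looks along the counter's +x); moves with the drawer. Closed: 146 mm before the counter's origin along its -x, on its centre line, 37 mm above the table. The lip with its face plate is 6 mm thick.
- lip_face (a point): Yellow plastic plate on the front of the lip, 62 x 24 mm and 2.5 mm thick; this point is its centre. Not to be pressed.
- bolt (a joint): Steel barrel bolt on the counter's front face, slides along the counter's own +y, m: 0 = fully shot across the drawer front (starts at 0 to 0.006), 0.028 = fully drawn back at its stop; the drawer comes free from about 0.018. Needs about 2 N and stays where it is left.
- bolt_knob (a point): Centre of the bolt's black ball knob, 16 mm wide, 56 mm above the table, on a bent steel stem 8 mm thick coming forward from the bolt; moves with the bolt. Shot: 132 mm before the counter's origin (its -x) and 66 mm to its +y, 42 mm clear of the counter's front face. On its -y side the space above the lip's height is free for 60 mm.
- recess (a point): Centre of the floor of the round recess in the drawer's aluminium tray, 30 mm wide, 4 mm deep, its floor 18 mm above the table; moves with the drawer. Closed: 32 mm before the counter's origin (inside the counter); axes as the counter's.
- blue_source: Blue plastic check-source disc, 25 mm wide, 6 mm high, loose in the recess; origin at the centre of its underside. Hidden until the drawer opens.
- yellow_source: Yellow check-source disc, 25 x 6 mm, loose on the counter's top near its rear corner (top 76 mm above the table). Leave alone.
- amber_jar: Amber sample jar with a white cap, 54 mm wide, 58 mm high, loose on the table; origin under its centre. Leave alone.
- clear_pot: Clear pot with a blue cap, 61 mm wide, 50 mm high, loose on the table; origin under its centre. Leave alone.
- white_vial: Small vial with a white cap, 28 mm wide, 63 mm high, loose on the table; origin under its centre. Leave alone.
- tin: Flat hinged tin, 57 x 83 x 19 mm, loose on the table; origin under its centre. Leave alone.

How it is judged (in metres and radians):
On the way, in this order (a step that is already met when the one before it is completed fails the run):
1. the bolt is slid fully back while the drawer is still shut (value of joint bolt above 0.023 m and value of joint drawer below 0.01 m), for 0.2 s.
2. the drawer is drawn out to its stop (value of joint drawer above 0.083 m), for 0.2 s.
At the end, for the whole second after the job is handed in: The bolt is back by more than 23 of its 28 mm, the drawer stands out by more than 83 of its 90 mm, and the blue source lies at rest flat in its recess, within 4 mm of the recess's centre (value of joint bolt above 0.023 m and value of joint drawer above 0.083 m and horizontal distance between blue_source and recess below 0.004 m and z of blue_source in the frame of recess below 0.002 m and linear speed of blue_source below 0.02 m/s); the robot touches nothing.
It fails at once if the lip is pinched or pushed on its yellow front face (more than 2 N) (contact force between the fingers and lip_face above 2 N).
It fails at once if the drawer is slung out (faster than 0.4 m/s) (velocity of joint drawer above 0.4 m/s).
It fails at once if the blue source is touched or lifted out of its recess (contact force between any of the arm, the fingers and blue_source above 0.3 N or z of blue_source in the frame of recess above 0.006 m).
It fails at once if another thing on the counter or the table is moved by more than 12 mm (distance of any of yellow_source, amber_jar, clear_pot, white_vial, tin from where it was at the start of the episode above 0.012 m).
It also fails if it takes over 45 s, if anything falls off the work surface, if the arm or the gripper's body presses on something with over 40 N, if the wrist force passes 120 N, or if a joint passes its speed limit or range.

## Robot

A 6-joint arm with a two-finger parallel gripper is mounted at the origin on a cart in front of the work surface, level with it; the furniture and walls round the work are solid. World frame = base frame: x ahead of the robot, y to its left, z up, the work surface at z = 0. Lengths are in mm, angles in rad, forces in N, time in s.
With the tool pointing down it reaches from about 300 to 775 mm from the base axis. Payload 14.6 kg.
Tool frame: the origin (TCP) lies on the centre line of the jaws, within the pads' length; the fingertips stand 19 mm ahead of it and the grasp point (between the pads) is the TCP (bot.tip_reach is the distance from the TCP to the fingertips, in mm); z points along the fingers, y is the line along which they close (so a half turn about z gives the same grasp; the last joint's range is limited). The gripper opens to 85 mm and grips with 20 to 120 N. Pads are 22 mm wide; open, the fingers measure 114 mm over their backs; the gripper's body (76 mm by 85 mm) begins 54 mm behind the grasp point. The pads swing forward as they close: fully open they stand 13 mm farther back than shut.
Start: joints at [1.089, 0.3, 1.521, -0, 1.321, -0.067], TCP at [221.65, 503.35, 250.281] pointing down, gripper open.
Joint ranges: [-3.03, 3.03], [-0.79, 2.21], [0.23, 2.52], [-1.04, 4.18], [0, 3.07], [-2.55, 2.55]. Speed limits (rad/s): [2.22, 2.22, 2.57, 3.14, 3.14, 3.14].

## Interface

Orientations are given as a unit quaternion [w, x, y, z].
In Python, from rig import bot gives the robot as it stands. Calls block until the motion is done:
- bot.move_to(position, orientation): joint-space move of the TCP to a pose.
- bot.servo_line(position, attitude=None, speed=150, until_force=None): straight line of the TCP; attitude=None keeps the orientation; speed is the mean speed in mm/s. With until_force (N) it stops when the force on the tool has changed by that much, and returns True; else False.
- bot.move_joints(angles): joint-space move.
- bot.move_gripper(opening, grip_force=None): finger opening in mm; grip_force is the grip in N (None keeps the last); returns when the fingers have stopped.
- bot.dwell(seconds).
- bot.ik(position, orientation): joint angles nearest the present ones, or None.
- bot.read_state(): the state.
- bot.read_camera(name): name is "side" or "top" or "wrist"; returns a dict with "image" (480x640x3 uint8, blue, green, red), "depth" (480x640 float32, mm along the optical axis (not along the pixel's ray), 0 where there is no reading), "fovy" (degrees; the focal length in pixels is half the picture's height over the tangent of half this angle, whatever the lens; pixels are square), "cx", "cy" (the principal point, pixels), "k1" (the pictures are not rectified: a ray, as slopes to the right and down, at radius r is drawn at 1 + k1 r^2 times it, then the intrinsics apply), "eye" and "attitude" of the camera in the world; the wrist camera has in their place "mount" (4x4, takes a point from camera to tool coordinates, whose origin is the TCP and whose axes are the flange's). Camera axes: x right, y down, z forward; pixel columns grow to the right and rows downward; lengths in mm; the calibration is good to about 2 mm. A picture is of the moment at which its call begins: read the wrist's pose just before it.
A pose or a line that the arm cannot do raises bot.MotionError and nothing moves.
- bot.finish_job(): hands the job in; it is judged then, once.
The state is a dict: "clock": time; "joint_positions": joint angles; "qvel": joint speeds; "effort": joint torques, N m; "ee_pos": TCP position; "tool_rot": TCP orientation; "ft_force": force on the tool from outside, world axes, zero at the start; "moment": the same for the moment, N m; "grip_width": finger opening in mm; "grip_force": force on a finger pad.
Only numpy, scipy, OpenCV 4.12 (cv2) and the standard library are available. Lean on these libraries where they do the work, as an engineer would, in place of code of your own. Each camera call takes 0.05 s, during which the arm holds its last target. There are 200 camera calls.

## Working session

There is one attempt and no reset: what is moved stays moved. The work goes in short steps, each a Python script; the robot and the scene stay as the last script left them, time stands still between calls to the robot, and variables do not carry over. Pictures are saved under pics/ and viewed, at most 10 in all, crops included, and the job is handed in when it is done.

```bash
mkdir -p pics; ls
cat > h.py <<'E'
import numpy as np, cv2
from rig import bot
from scipy.spatial.transform import Rotation as R
def q2m(q): return R.from_quat([q[1],q[2],q[3],q[0]]).as_matrix()
def m2q(m):
    x,y,z,w=R.from_matrix(m).as_quat(); return [w,x,y,z]
def cam(name):
    s=bot.read_state(); c=bot.read_camera(name)
    if 'mount' in c:
        T=np.eye(4);T[:3,:3]=q2m(s['tool_rot']);T[:3,3]=s['ee_pos'];T=T@np.array(c['mount'])
        c['Rm'],c['e']=T[:3,:3],T[:3,3]
    else:
        a=np.array(c['attitude']); c['Rm']=a if a.shape==(3,3) else q2m(a); c['e']=np.array(c['eye'])
    c['f']=240/np.tan(np.radians(c['fovy'])/2); return c
def slopes(c,uv):
    K=np.array([[c['f'],0,c['cx']],[0,c['f'],c['cy']],[0,0,1.]])
    return cv2.undistortPoints(np.array(uv,float).reshape(-1,1,2),K,np.array([c['k1'],0,0,0.]))[:,0]
def pts(c,uv,z=None):
    uv=np.array(uv,float).reshape(-1,2); s=slopes(c,uv); d=np.c_[s,np.ones(len(s))]
    w=d@c['Rm'].T
    if z is None: t=np.array([c['depth'][int(round(v)),int(round(u))] for u,v in uv])
    else: t=(z-c['e'][2])/w[:,2]
    return c['e']+w*t[:,None]
E
python3 - <<'E'
from h import *
for n in('top','side'):
    c=cam(n); cv2.imwrite(f'pics/{n}0.png',c['image']); print(n,c['e'],c['Rm'].round(3).tolist(),c['f'],c['k1'],c['cx'],c['cy'],(c['depth']>0).mean())
print(bot.tip_reach,bot.read_state())
E
```

```text
pics
top [ 339.9475136  -276.63725667 1158.91750792] [[-0.015, -0.986, 0.167], [-1.0, 0.015, -0.005], [0.003, -0.167, -0.986]] 474.9845228513104 -0.10930466153387418 314.4924553096869 237.91632558417524 0.99599609375
side [  499.11620553 -1061.84826739   756.94160325] [[0.999, -0.011, 0.04], [-0.038, -0.641, 0.766], [0.017, -0.767, -0.641]] 564.8621146232367 -0.015174533629736843 322.36005322271564 245.19279435590215 0.9959537760416667
19.0 {'clock': 0.1, 'joint_positions': array([ 1.08942632e+00,  3.00440541e-01,  1.52153474e+00,  2.45651829e-05,
        1.32070350e+00, -6.65979794e-02]), 'qvel': array([-0.00050652,  0.00051879, -0.00276501,  0.0018593 , -0.00100617,
        0.00176209]), 'effort': array([ 2.43049653e-03, -5.44377351e+01, -3.62368655e+01,  2.65715965e-05,
        3.07194350e-03,  2.95611471e-05]), 'ee_pos': array([221.54588096, 503.19256386, 249.75766963]), 'tool_rot': array([-1.58391291e-04,  2.05905581e-01,  9.78571713e-01, -5.19588671e-04]), 'ft_force': array([ 0.21253389, -0.8797621 , -0.67531702]), 'moment': array([0.03032264, 0.01669304, 0.01084011]), 'grip_force': 0.0, 'grip_width': 85.75510202625492}
```

View pics/top0.png

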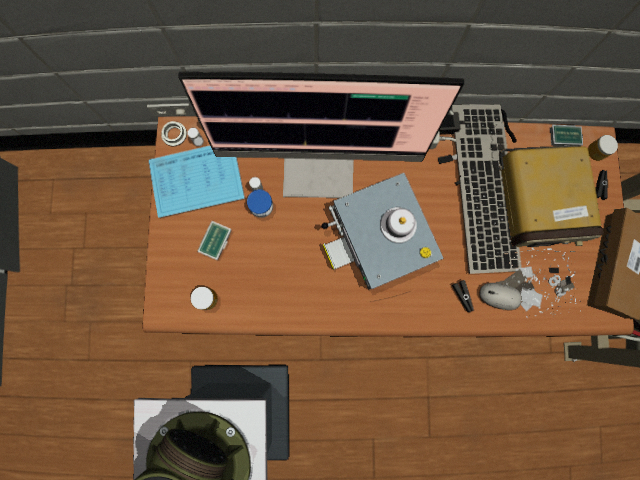

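View pics/side0.png

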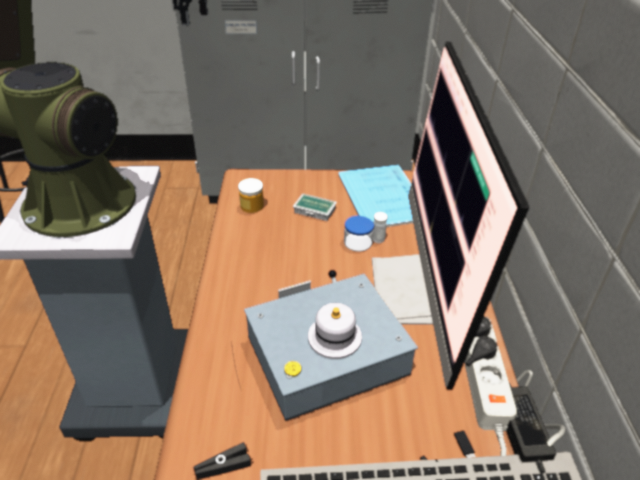

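The top view shows the counter's top with corners near (404,175), (441,258), (371,288) and (330,210). The knob is near (324,226) and the lip near (330,255). So the drawer opens towards world +y and the bolt slides roughly towards +x. The side view agrees.

Run:
```python
from h import *
c=cam('top')
vv,uu=np.mgrid[160:300,300:460]; uv=np.c_[uu.ravel(),vv.ravel()]
P=pts(c,uv)
m=(abs(P[:,2]-76)<8)
M=m.reshape(140,160).astype(np.uint8)
n,l,st,ce=cv2.connectedComponentsWithStats(M); k=1+st[1:,4].argmax()
Q=pts(c,uv[(l==k).ravel()],76)
r=cv2.minAreaRect(Q[:,:2].astype(np.float32)); print(r, st[k])
B=cv2.boxPoints(r); print(B)
hsv=cv2.cvtColor(c['image'],cv2.COLOR_BGR2HSV)
# knob: dark blob
sub=c['image'][215:240,308:332].max(2)<45
ys,xs=np.nonzero(sub); print('knob px',xs.mean()+308,ys.mean()+215,len(xs)); kn=pts(c,[[xs.mean()+308,ys.mean()+215]],60)[0];print(kn)
o=np.array(r[0])
# x axis candidates: the box direction with its -x most towards +y world
for i in range(4):
    e=B[(i+1)%4]-B[i]; L=np.linalg.norm(e); e=e/L
    if L<200 and e[1]<0: ex=e
ey=np.array([-ex[1],ex[0]])
print('o',o,'ex',ex,'ey',ey,'ang',np.arctan2(ex[1],ex[0]))
print('knob in counter',(kn[:2]-o)@ex,(kn[:2]-o)@ey)
f=lambda x,y:o+x*ex+y*ey
print('lip',f(-146,0),'open',f(-236,0),'knob',f(-132,66))
# obstacles: monitor depth points low, near
vv,uu=np.mgrid[60:200,170:480]; P=pts(c,np.c_[uu.ravel(),vv.ravel()])
k=P[:,2]>120
for z0 in range(120,520,60):
    q=P[(P[:,2]>z0)&(P[:,2]<z0+60)]; q=q[(q[:,1]>-500)]
    if len(q): print(z0,q[:,0].min().round(),q[:,1].min().round(),q[:,1].max().round())
```

```text
((542.3768310546875, -453.23101806640625), (224.42822265625, 183.50938415527344), 21.749195098876953) [  34   13  110  116 6470]
[[ 404.15152 -409.58823]
 [ 472.1499  -580.0344 ]
 [ 680.6022  -496.8738 ]
 [ 612.60376 -326.4276 ]]
knob px 324.32142857142856 225.28571428571428 28
[ 555.89961592 -305.86086897   60.        ]
o [ 542.37683105 -453.23101807] ex [ 0.37054446 -0.9288147 ] ey [0.9288147  0.37054446] ang -1.1912012
knob in counter -131.86876911310176 67.16735431026734
lip [ 488.27733994 -317.62406921] open [ 454.9283371  -234.03074646] knob [ 554.76673126 -306.17154503]
120 726.0 -500.0 -39.0
180 731.0 -500.0 -38.0
240 734.0 -500.0 -39.0
300 742.0 -500.0 -39.0
360 746.0 -500.0 -40.0
```

```bash
cat >> h.py <<'E'
o=np.array([542.4,-453.2]); ex=np.array([0.3705,-0.9288]); ey=np.array([0.9288,0.3705])
def W(x,y,z): return [*(o+x*ex+y*ey),z]   # counter -> world
def C(p): p=np.atleast_2d(p); return np.c_[(p[:,:2]-o)@ex,(p[:,:2]-o)@ey,p[:,2]]
def down(s):
    y=np.array([*(s*ey),0]); z=np.array([0,0,-1.]); return m2q(np.c_[np.cross(y,z),y,z])
E
python3 - <<'E'
from h import *
for s in(1,-1): print(s,[bot.ik(W(*p),down(s)) for p in ((-132,15,200),(-132,15,65),(-132,75,65),(-236,0,40))])
bot.move_gripper(0)
q=down(1) if bot.ik(W(-132,15,230),down(1)) is not None and abs(bot.ik(W(-132,15,230),down(1))[5])<abs((bot.ik(W(-132,15,230),down(-1)) if bot.ik(W(-132,15,230),down(-1)) is not None else [9]*6)[5]) else down(-1)
bot.move_to(W(-132,15,230),q)
s=bot.read_state(); print(s['clock'],s['ee_pos'],q,bot.tip_reach,s['grip_width'],s['joint_positions'])
c=cam('wrist'); cv2.imwrite('pics/w1.png',c['image']); print(c['e'],c['f'])
np.save('w1.npy',dict(c),allow_pickle=True)
E
```

```text
1 [array([-6.30489809e-01,  4.58901928e-01,  1.42249359e+00, -4.44089210e-16,
        1.26019714e+00, -1.01004911e+00]), array([-6.30489809e-01,  6.20235322e-01,  1.51963132e+00, -4.44089210e-16,
        1.00172602e+00, -1.01004911e+00]), array([-5.50627091e-01,  6.90212818e-01,  1.39965296e+00, -4.44089210e-16,
        1.05172688e+00, -9.30186393e-01]), array([-5.46649888e-01,  4.99018787e-01,  1.79841349e+00, -4.44089210e-16,
        8.44160377e-01, -9.26209191e-01])]
-1 [array([-6.30489809e-01,  4.58901928e-01,  1.42249359e+00, -4.44089210e-16,
        1.26019714e+00,  2.13154354e+00]), array([-6.30489809e-01,  6.20235322e-01,  1.51963132e+00, -4.44089210e-16,
        1.00172602e+00,  2.13154354e+00]), array([-5.50627091e-01,  6.90212818e-01,  1.39965296e+00, -4.44089210e-16,
        1.05172688e+00,  2.21140626e+00]), array([-5.46649888e-01,  4.99018787e-01,  1.79841349e+00, -4.44089210e-16,
        8.44160377e-01,  2.21538346e+00])]
3.9917 [ 507.77889825 -324.43848476  230.05247413] [np.float64(0.0), np.float64(0.5610208672888727), np.float64(0.8278016588932647), np.float64(0.0)] 19.0 -0.1987837073559021 [-6.29351737e-01  4.33034763e-01  1.38788100e+00  4.64238145e-05
  1.32064612e+00 -1.00993404e+00]
[ 478.84172844 -253.47632236  353.44114631] 338.42915634579975
```

View pics/w1.png

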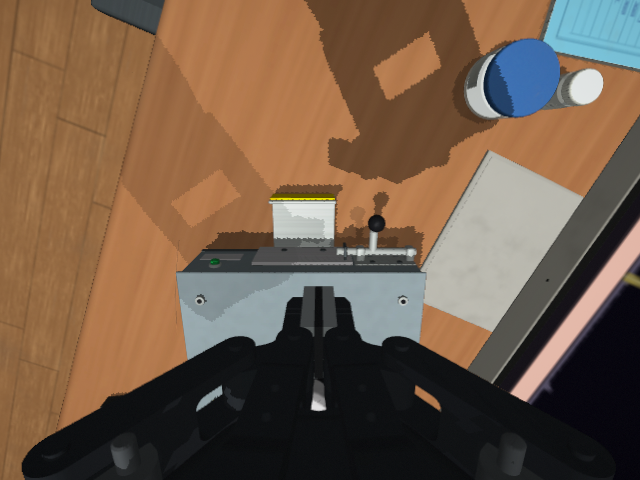

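The wrist view shows the knob at (377,223), the lip's inner edge at row 201 over columns 271–335, and the counter's top front edge at row 272. I'll refine both positions from this.

Run:
```python
from h import *
c=np.load('w1.npy',allow_pickle=True).item()
print('knob',C(pts(c,[[377,223]],56)),C(pts(c,[[377,223]])))
print('lip',C(pts(c,[[271,202],[335,202]],37)))
print('edge',C(pts(c,[[177,272],[425,272]],76)))
print('pot',C(pts(c,[[525,77],[580,87]],55)))
```

```text
knob [[-132.1519678    68.69312491   56.        ]] [[-134.29005069   67.19928565   64.26991045]]
lip [[-147.57891574  -29.35401619   37.        ]
 [-147.6803339    31.24263372   37.        ]]
edge [[ -92.22710047 -109.76402197   76.        ]
 [ -92.60118629  110.07718938   76.        ]]
pot [[-253.90199828  182.23977157   55.        ]
 [-246.818519    228.83611414   55.        ]]
```

Run:
```python
from h import *
st=lambda: (lambda s:(round(s['clock'],2),C(s['ee_pos']).round(1).tolist(),s['ft_force'].round(1).tolist()))(bot.read_state())
bot.servo_line(W(-132,22,100),speed=120)
print(bot.servo_line(W(-132,22,66),speed=60,until_force=8),st())
for y in (50,60,88):
    print(bot.servo_line(W(-132,y,66),speed=25,until_force=12),st())
c=cam('wrist'); cv2.imwrite('pics/w2.png',c['image'])
s=C(bot.read_state()['ee_pos'])[0]
bot.servo_line(W(-132,s[1]-12,66),speed=60); print(st())
bot.servo_line(W(-132,s[1]-12,130),speed=120)
bot.servo_line(W(-122,0,130),speed=150)
print(st())
c=cam('wrist'); cv2.imwrite('pics/w3.png',c['image']);np.save('w3.npy',dict(c),allow_pickle=True)
```

```text
False (5.99, [[-131.9, 22.1, 66.1]], [-0.1, -0.3, 0.7])
False (7.26, [[-132.0, 49.9, 66.0]], [-0.1, -0.3, -0.6])
False (7.81, [[-132.0, 60.3, 66.0]], [0.1, 0.3, 0.1])
True (8.49, [[-131.9, 74.0, 65.5]], [-7.6, -3.7, 6.1])
(8.89, [[-131.9, 61.8, 66.1]], [0.3, -0.4, -0.8])
(10.14, [[-122.0, 0.2, 129.9]], [1.0, -0.1, 0.1])
```

View pics/w3.png

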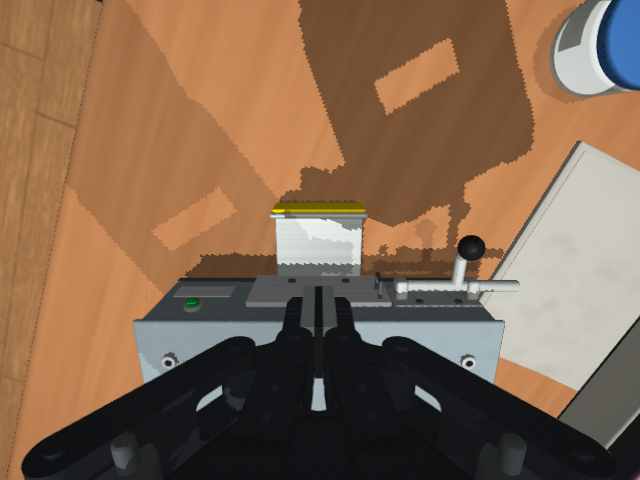

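The bolt is clearly drawn back: the knob is now at (471,247) and the drawer front is uncovered. I'll check the number, then hook the lip at its inner edge (row 217, columns 275–364).

Run:
```python
from h import *
c=np.load('w3.npy',allow_pickle=True).item()
k=C(pts(c,[[471,247]],56))[0]; l=C(pts(c,[[275,217],[364,217]],37)); print(k,l)
st=lambda: (lambda s:(round(s['clock'],2),C(s['ee_pos']).round(1).tolist(),s['ft_force'].round(1).tolist()))(bot.read_state())
if k[1]>90:
    bot.servo_line(W(-121,0,75),speed=120)
    print(bot.servo_line(W(-121,0,40),speed=40,until_force=6),st())
    for x in (-145,-180,-210):
        print(bot.servo_line(W(x,0,40),speed=50,until_force=15),st())
    print(bot.servo_line(W(-240,0,40),speed=40,until_force=12),st())
    c=cam('wrist'); cv2.imwrite('pics/w4.png',c['image'])
```

```text
[-132.51265013   93.80099715   56.        ] [[-146.81081309  -28.63768855   37.        ]
 [-146.85403091   29.74522866   37.        ]]
False (11.82, [[-120.9, 0.1, 40.3]], [0.1, -0.2, 0.0])
False (12.46, [[-145.1, 0.1, 40.1]], [0.8, -0.2, 0.5])
False (13.31, [[-180.1, -0.0, 40.0]], [0.6, -0.1, -0.3])
False (14.06, [[-210.1, 0.1, 40.0]], [-0.8, -0.4, 0.5])
True (14.54, [[-224.7, 0.2, 40.3]], [2.8, -4.3, 1.7])
```

View pics/w4.png

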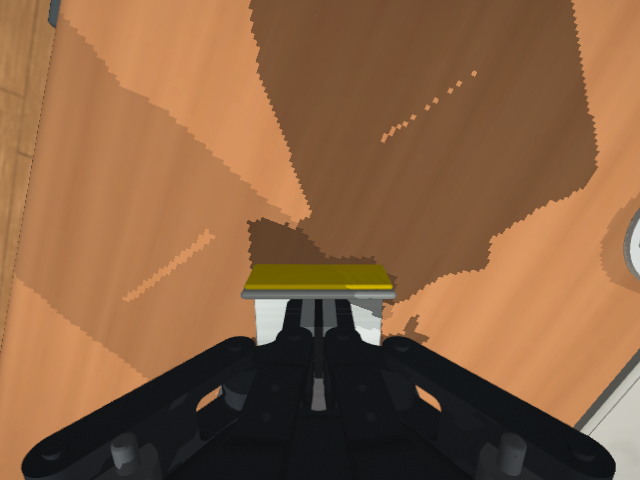

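The fingertips are against the inside of the lip, whose inner edge is at row 297. The contact came at x = -224.7, which with the 11 mm half finger puts the lip at about -236, its stop. I'll back off, rise and check.

Run:
```python
from h import *
bot.servo_line(W(-213,0,40),speed=40); bot.servo_line(W(-213,0,150),speed=100)
bot.servo_line(W(-150,0,240),speed=150); bot.dwell(.3)
c=cam('wrist'); cv2.imwrite('pics/w5.png',c['image']);np.save('w5.npy',dict(c),allow_pickle=True)
s=bot.read_state();print(s['clock'],s['ft_force'])
```

```text
17.5167 [-0.74037621  0.51838399  0.26693939]
```

View pics/w5.png

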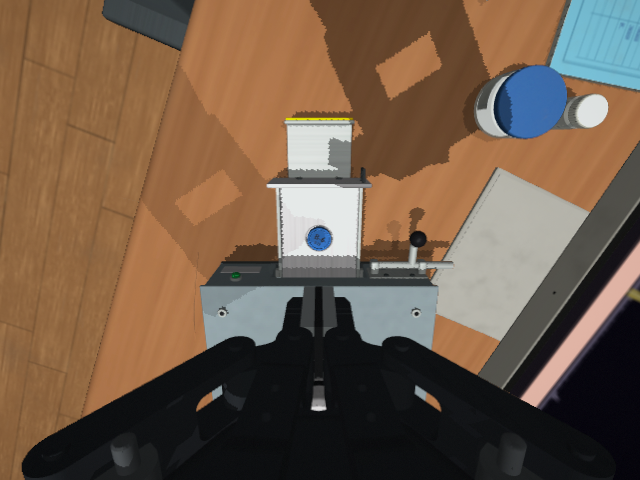

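The drawer is open, with its lip at row 122. The blue source lies in its recess at (319,238), and the bolt is still back with its knob at (418,240). I'll check the numbers and hand in.

Run:
```python
from h import *
c=np.load('w5.npy',allow_pickle=True).item()
l=C(pts(c,[[319,123]],37))[0];b=C(pts(c,[[319,238]],24))[0];k=C(pts(c,[[418,240]],56))[0]
print('lip',l,'src',b,'knob',k)
if l[0]<-231 and abs(b[0]+122)<5 and k[1]>90: print(bot.finish_job())
```

```text
lip [-2.36642500e+02 -4.10049454e-02  3.70000000e+01] src [-1.22903759e+02  1.10065264e-01  2.40000000e+01] knob [-130.83581878   94.25260517   56.        ]
the job is handed in; nothing more can be done
None
```

The job is handed in: by camera the bolt is fully back (about 28 mm), the drawer is out at its stop (about 90 mm), and the blue source is about 1 mm from its recess centre; the robot reported no verdict.

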